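Set up the pencil sharpener for a child

ROBOT

A 6-joint arm with a two-finger parallel gripper is mounted at the origin on the work surface. World frame = base frame: x ahead of the robot, y to its left, z up, the work surface at z = 0. Lengths are in m, angles in rad, forces in N, time in s.
With the tool pointing down it reaches from about 0.25 to 0.725 m from the base axis. Payload 4 kg.
Tool frame: the origin (TCP) lies on the centre line of the jaws, within the pads' length; the fingertips stand 22 mm ahead of it and the grasp point (between the pads) lies 3 mm ahead of it (bot.tip_reach is the distance from the TCP to the fingertips, in m); z points along the fingers, y is the line along which they close (so a half turn about z gives the same grasp; the last joint's range is limited). The gripper opens to 85 mm and grips with 20 to 120 N. Pads are 22 mm wide; open, the fingers measure 114 mm over their backs; the gripper's body (76 mm by 85 mm) begins 54 mm behind the grasp point. The pads swing forward as they close: fully open they stand 13 mm farther back than shut.
Start: joints at [1.225, 0.241, 0.005, 1.335, 0, 1.571], TCP at [0.169, 0.47, 0.253] pointing down, gripper open.
Joint ranges: [-2.72, 2.72], [-1.05, 1.87], [-1.09, 1.28], [-1.99, 2.15], [-1.42, 1.44], [-3.14, 3.14]. Speed limits (rad/s): [2.79, 2.79, 3.14, 3.14, 3.14, 3.14].

INTERFACE

Orientations are given as a unit quaternion [x, y, z, w].
In Python, from workcell import bot gives the robot as it stands. The module is installed in compiled form; this text tells all that it offers.
- The arm moves only by the tool apply_moves, never from a script. Its argument "commands" is a list of rows, each a list of 4 numbers: the shift along the tool's x, y, z scaled (see below), then the turn about the tool's z scaled (see below). In form: [[tx, ty, tz, roll], ...]. A call has exactly 5 rows; each row shifts and turns the commanded pose from where the row before left it, along the tool's axes as they then stand; what a row does not reach is not made up. The controller multiplies each number of a shift by 20 mm and each number of a turn by 60 degrees. A row lasts 1/12 s, in which the tool goes at most 41.7 mm and 7.16 degrees, less where a joint would pass 70% of its speed; a pose out of reach is approached as far as the arm can. A call with a number of a shift or a turn outside -1 to 1 is refused whole. A call with a gripper value outside its range is refused whole. "claw" is the closure, from 0 (fully open) to 1 (shut), set as the call begins (left out, the last holds). The fingers move at their own pace and stop on an object; the grip force is fixed at half the most. Time passes only in rows, so rows that do not move let the fingers close, or fill a call up. It gives the time, the measured TCP pose, the force, the opening and the grip force at its end, in the units of the state.
- bot.get_obs(): the state, without advancing time (a new reading comes with each control period).
- bot.camera(name): name is "scene" or "top"; returns a dict with "image" (384x512x3 uint8, blue, green, red), "camera_matrix" (3x3 intrinsics, pixels), "k1" (the pictures are not rectified: a ray, as slopes to the right and down, at radius r is drawn at 1 + k1 r^2 times it, then the intrinsics apply), "R" (3x3) and "t" (3): a world point X has camera coordinates R X + t. Camera axes: x right, y down, z forward; pixel columns grow to the right and rows downward; lengths in m; the calibration is good to about 2 mm. A picture is of the moment at which its call begins. There is no depth.
- bot.job_done(): hands the job in; it is judged then, once.
The state is a dict: "clock": time; "joint_pos": joint angles; "joint_vel": joint speeds; "tau": joint torques, N m; "eef_pos": TCP position; "tool_rot": TCP orientation; "ft_force": force on the tool from outside, world axes, zero at the start; "ft_torque": the same for the moment, N m; "grip_width": finger opening in m; "grasp_force": force on a finger pad.
Only numpy, scipy, OpenCV 4.12 (cv2) and the standard library are available. Lean on these libraries where they do the work, as an engineer would, in place of code of your own. Each camera call takes 0.05 s, during which the arm holds its last target. There are 200 camera calls.

TASK

Get the sharpening place ready for a child: take the yellow-framed picture board out of its stand and lean it, picture side outwards, against the middle of the front of the block crate, standing on the table. Then take hold of the sharpener's front plate, pull it out against its spring until the red bands on its guide rods have just come fully out of the housing, not on to the end stop, and hold it there for the child to put a pencil in: finish while still holding it. Leave everything else where it is.

Things in the scene. Friction and masses are not known exactly. Their poses are not given: they have to be found in the camera images.
- stepboard: Yellow-framed plywood picture board (pencils, sharpener), 9 mm thick (x), 130 wide (y), 190 high (z), about 0.16 kg. Origin: middle of its lower end; z runs up to its top edge. Pictures on the -x face, plain back +x. Starts upright in a slot of the stand, foot 10 mm above the table, pictures roughly towards the robot; its top 130 mm is free, the other board 74 mm away face to face.
- rack: Wooden stand of the two picture boards, fixed, 150 mm (x) by 156 (y), origin at the centre of its underside on the table. Two slots along its y at x = -37 and +37 mm, 13 mm wide, floors 10 mm and walls 60 mm above the table. Boards lift straight up out of it.
- crate: Plywood crate of coloured blocks, fixed, 160 mm (x) by 240 (y) by 120 high, origin at the centre of its underside on the table. Front: the flat upright -x face, roughly towards the robot, green stripe at its foot, clear space before it. Rim 120 mm up, blocks lower. A board with its foot 30 to 60 mm before the front and its back on the rim leans well and stays by friction.
- sharpener: Blue crank pencil sharpener, screwed down: housing 100 mm (x) by 52 (y) by 118 high on a foot plate 120 by 88; origin at the centre of its underside on the table. Its front is -x, roughly to the robot's left (+y); the crank is at its back. It carries the front plate.
- plate (a point): Centre of the sharpener's aluminium front plate, which moves with it; axes as the sharpener's. Plate 12 mm thick (x), 60 wide (y), 66 high (52 to 118 mm above the table), 4 mm wider than the housing each side: pinch its two side edges from above, room all round. Two black jaw tabs on its top, within 18 mm of the middle, reach 135 mm above the table; pencil hole in the middle.
- carriage (a joint): How far the front plate is pulled out, m: 0 in, against the housing; moves along the sharpener's -x to an end stop at 0.055. Two guide rods run from the plate into the housing, each with a red band 7 mm long that starts to come out at 0.029 and is just fully out at 0.036 (the mark). A spring pulls it back: 3.3 N at 0, 7.3 N at the mark; let go, it runs back in.
- washboard: The blue-framed picture board (hand washing), same size and axes as the yellow-framed one, in the other slot of the stand. To be left there.
- pencil_red: Red six-sided pencil lying on the table, 8 mm by 170 mm along its x. Leave alone.
- pencil_green: Green six-sided pencil lying on the table, 8 mm by 170 mm along its x. Leave alone.
- eraser: Blue and white eraser, 52 by 22 by 12 mm. Leave alone.
- gluestick: Standing glue stick with a red cap, 28 mm across, 95 mm high. Leave alone.
- tin: Round copper-coloured craft tin with a yellow lid, 74 mm across, 50 mm high. Leave alone.
- pencilcup: Yellow cup of pencils, 76 mm across, 95 mm high, the pencils up to 160 mm. Leave alone.

How it is judged:
By the outcome, as a careful person would: the job done as asked, in the order asked, and still so for the second after the job is handed in, while the arm keeps its last pose, push and grip.
It also fails if it takes over 54 s, if anything falls off the work surface, if the arm or the gripper's body presses on something with over 40 N, if the wrist force passes 120 N, or if a joint passes its speed limit or range.

## Working session

There is one attempt and no reset: what is moved stays moved. The work goes in short steps, Python scripts to look and compute and a tool call to move; the robot and the scene stay as the last step left them, time stands still between calls to the robot, and variables do not carry over. Pictures are saved under pics/ and viewed, at most 10 in all, crops included, and the job is handed in when it is done.

Besides the shell and the picture viewer there is one more tool, called as a command line: name --pt "numbers of a row" for each row, then --argument value for the rest. apply_moves: Moves the arm, as the interface text tells. Shifts and turns lie within -1 to 1; 1 stands for 20 mm of shift or 60 degrees of turn. Its arguments: {"type":"object","properties":{"commands":{"type":"array","items":{"type":"array","items":{"type":"number","minimum":-1,"maximum":1}}},"claw":{"type":"number"}},"required":["commands"]}

```bash
mkdir -p pics; cat > h.py <<'E'
import cv2, numpy as np
from workcell import bot
def snap(n,f):
    c=bot.camera(n); cv2.imwrite('pics/'+f,c['image']); np.savez('pics/'+n+'.npz',**{k:np.array(v) for k,v in c.items()}); return c
def load(n): return np.load('pics/'+n+'.npz')
def ray(c,u,v):
    K=c['camera_matrix']; k1=float(c['k1'])
    p=cv2.undistortPoints(np.array([[[u,v]]],float),K,np.array([k1,0,0,0.]))[0,0]
    R=c['R']; o=-R.T@c['t']; d=R.T@np.array([p[0],p[1],1]); return o,d/np.linalg.norm(d)
def plane(c,u,v,z):
    o,d=ray(c,u,v); return o+d*(z-o[2])/d[2]
def tri(c1,p1,c2,p2):
    o1,d1=ray(c1,*p1); o2,d2=ray(c2,*p2)
    s=np.linalg.lstsq(np.c_[d1,-d2],o2-o1,rcond=None)[0]
    a=o1+s[0]*d1;b=o2+s[1]*d2; return (a+b)/2,np.linalg.norm(a-b)
def proj(c,X):
    return cv2.projectPoints(np.array(X,float).reshape(-1,1,3),cv2.Rodrigues(c['R'])[0],c['t'],c['camera_matrix'],np.array([float(c['k1']),0,0,0]))[0].reshape(-1,2)
E
python3 - <<'E'
from h import *
for n in('scene','top'):
    c=snap(n,n+'0.png'); print(n,c['k1'],-c['R'].T@c['t'],c['R'][2])
    cv2.imwrite('pics/%s0b.png'%n,cv2.resize(c['image'],(800,600),interpolation=cv2.INTER_CUBIC))
o=bot.get_obs();print(o)
E
```

```text
scene -0.018870605036710873 [ 0.91883135 -0.40279823  1.0468419 ] [-0.3025799   0.41984311 -0.85567352]
top -0.0970363541615763 [0.30485101 0.03250556 1.2925942 ] [ 0.21731947  0.02234619 -0.97584471]
{'clock': 0.1, 'joint_pos': array([ 1.22504660e+00,  2.41333892e-01,  3.88240575e-03,  1.33522317e+00,
       -3.94405462e-05,  1.57078886e+00]), 'joint_vel': array([-1.14191837e-03, -2.03444734e-03,  3.26023545e-03,  1.68386829e-03,
       -6.32433736e-04, -4.42912060e-05]), 'tau': array([ 3.46345396e-04, -3.73137259e+01,  2.53010023e+01,  1.08797426e-02,
       -1.67264653e-05,  8.22188866e-06]), 'eef_pos': array([0.16928451, 0.46991568, 0.25251278]), 'tool_rot': array([ 1.72011295e-01,  9.85094529e-01, -9.28555493e-04, -1.42127279e-04]), 'ft_force': array([-0.02230279, -0.08649123,  0.07540187]), 'ft_torque': array([-0.03513005, -0.01571744, -0.033708  ]), 'grasp_force': 0.0, 'grip_width': 0.08563015391196119}
```

View pics/scene0b.png

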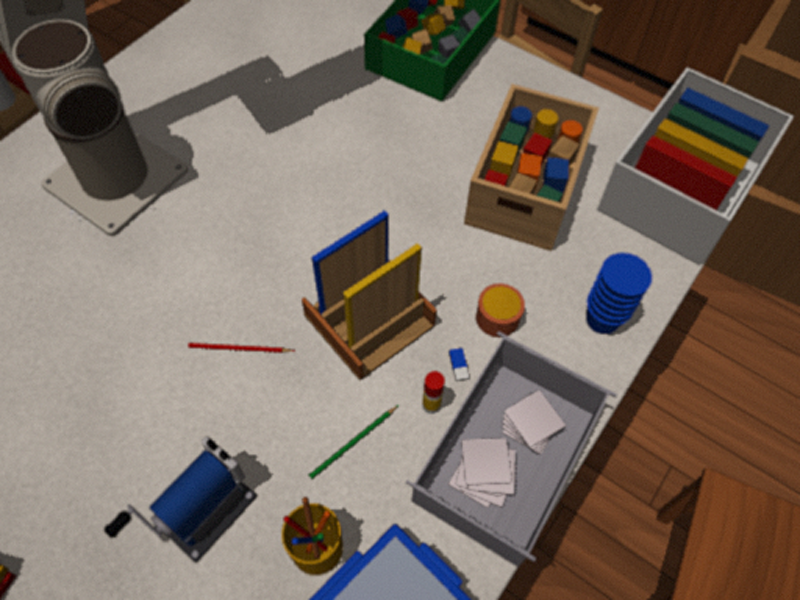

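View pics/top0b.png

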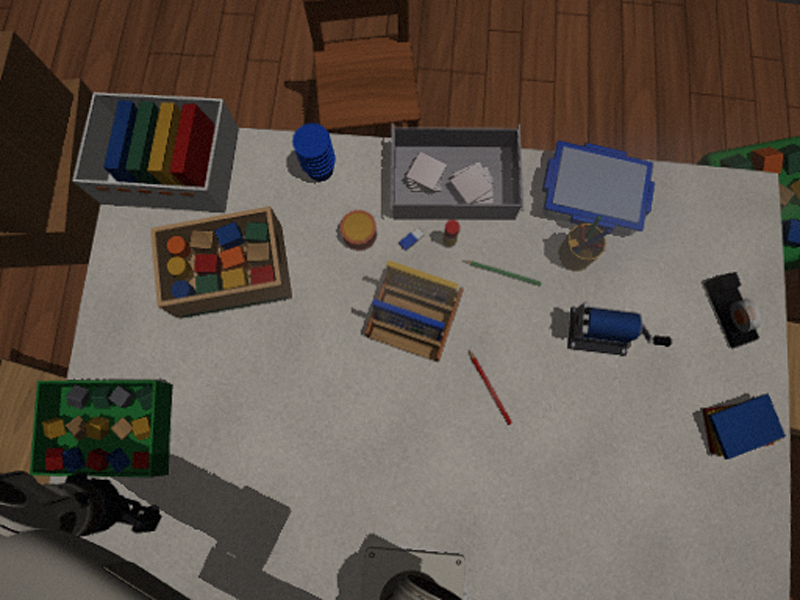

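Scene (800×600): yellow board's top edge runs (347,295)–(421,248), the crate is at (530,165), and the sharpener at (200,500). Top: the yellow edge runs (388,265)–(462,290), the crate front is at the bottom edge (163,313)–(290,295), and the sharpener plate is at about (577,328). Crops next.

```bash
python3 - <<'E'
from h import *
t=load('top')['image']; s=load('scene')['image']
def crop(im,u,v,w,h,k): return cv2.resize(im[v:v+h,u:u+w],(w*k,h*k),interpolation=cv2.INTER_CUBIC)
# montage: top board / top crate ; scene board / scene crate
a=crop(t,228,160,80,75,5); b=crop(t,94,128,96,75,4); 
c=crop(s,190,130,95,112,4)[:375*2]; d=crop(s,295,50,95,112,3)
M=np.zeros((600,800,3),np.uint8)
def put(im,x,y):
    h=min(im.shape[0],600-y);w=min(im.shape[1],800-x);M[y:y+h,x:x+w]=im[:h,:w]
put(crop(t,228,160,80,60,5),0,0);put(crop(t,94,130,100,75,4),400,0)
put(crop(s,196,130,90,75,4),0,300);put(crop(s,290,50,100,75,4),400,300)
cv2.imwrite('pics/m1.png',M)
M=np.zeros((600,800,3),np.uint8)
put(crop(t,350,185,80,50,6),0,0);put(crop(s,95,275,75,90,5)[:,:375],425,150)
cv2.imwrite('pics/m2.png',M)
E
```

```text
(no output)
```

View pics/m1.png

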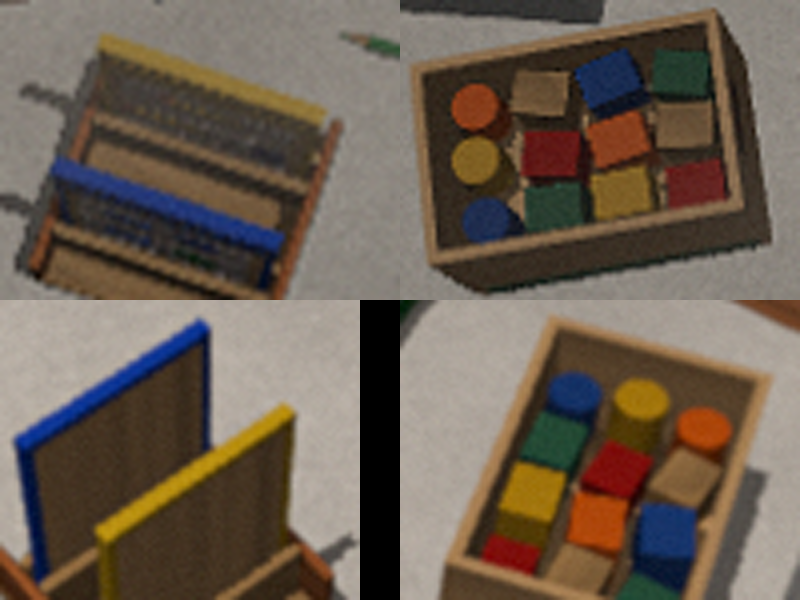

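View pics/m2.png

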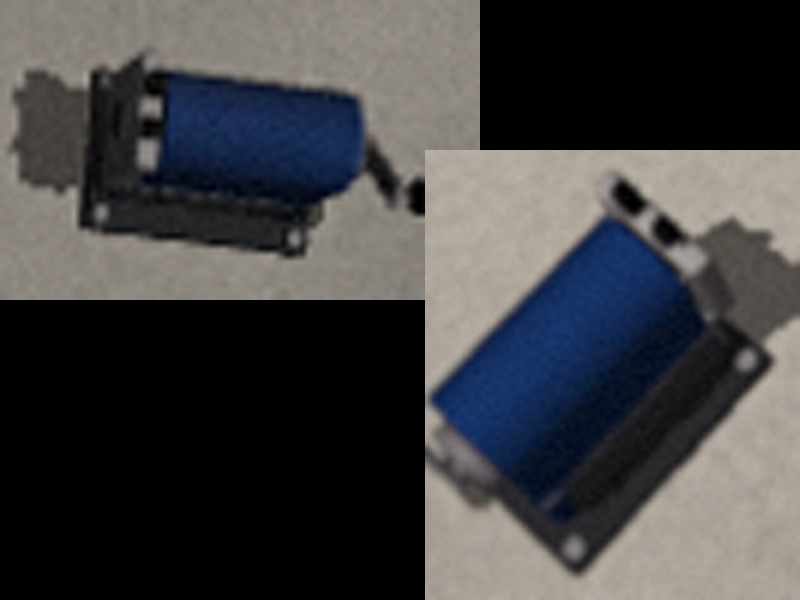

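The crops give the corners I need: board top edge, crate rim, sharpener plate top, and the foot screws. I'll triangulate them.

```bash
python3 - <<'E'
from h import *
T=load('top');S=load('scene')
tt=lambda p,o,k:(o[0]+(p[0]+.5)/k-.5,o[1]+(p[1]+.5)/k-.5)
np.set_printoptions(precision=4,suppress=True)
def pair(n,pt,ot,kt,ps,os,ks):
    X,e=tri(T,tt(pt,ot,kt),S,tt(ps,os,ks)); print(n,X,'gap %.4f'%e); return X
A=(228,160);B=(196,130);C=(94,130);D=(290,50);E_=(350,185);F=(95,275)
r=pair('board -y',(324,118),A,5,(101,237),B,4); l=pair('board +y',(100,43),A,5,(291,109),B,4)
print(' len',np.linalg.norm(l-r),'mid',(l+r)/2,'ydir deg',np.degrees(np.arctan2(*(l-r)[[1,0]])))
fl=pair('crate FL',(32,262),C,4,(152,18),D,4);fr=pair('crate FR',(343,207),C,4,(47,263),D,4)
print(' len',np.linalg.norm(fl-fr),'mid',(fl+fr)/2,'ydir',np.degrees(np.arctan2(*(fl-fr)[[1,0]])))
a=pair('screw front',(100,212),E_,6,(320,210),F,5);b=pair('screw back',(293,238),E_,6,(150,398),F,5)
print(' dist',np.linalg.norm(a-b),'back dir',np.degrees(np.arctan2(*(b-a)[[1,0]])))
# plate top corners from scene at z=.118
for n,p in(('L hous',(173,45)),('L front',(185,22)),('R hous',(266,125)),('R front',(283,105))):
    X=plane(S,*tt(p,F,5),.118);print(n,X, 'in top crop',(proj(T,X)[0]-np.array(E_))*6)
for n,p in(('screw f',(320,210)),('screw b',(150,398))): print(n,plane(S,*tt(p,F,5),.006))
for n,p in(('screw f',(100,212)),('screw b',(293,238)),('corner f',(80,228)),('corner b',(303,255)),('corner ff',(93,70))): print('top',n,plane(T,*tt(p,E_,6),.006))
E
```

```text
board -y [ 0.5761 -0.031   0.1976] gap 0.0013
board +y [0.6088 0.0957 0.1968] gap 0.0021
 len 0.1309281233801031 mid [0.5925 0.0324 0.1972] ydir deg 75.52825143928258
crate FL [0.5124 0.5257 0.1185] gap 0.0021
crate FR [0.5736 0.2979 0.1173] gap 0.0015
 len 0.23584179419456947 mid [0.543  0.4118 0.1179] ydir 105.03304273964397
screw front [ 0.5503 -0.2931 -0.0891] gap 0.0386
screw back [ 0.5443 -0.406  -0.0941] gap 0.0383
 dist 0.1131653345386012 back dir -93.06198273454297
L hous [ 0.5331 -0.286   0.118 ] in top crop [156.5589 155.2024]
L front [ 0.5302 -0.2759  0.118 ] in top crop [135.8522 159.4149]
R hous [ 0.5867 -0.288   0.118 ] in top crop [163.0627  48.3306]
R front [ 0.5866 -0.2777  0.118 ] in top crop [142.5132  46.8434]
screw f [ 0.5922 -0.2883  0.006 ]
screw b [ 0.588  -0.3916  0.006 ]
top screw f [ 0.5231 -0.2855  0.006 ]
top screw b [ 0.5175 -0.3897  0.006 ]
top corner f [ 0.5137 -0.2751  0.006 ]
top corner b [ 0.5088 -0.3952  0.006 ]
top corner ff [ 0.5998 -0.2794  0.006 ]
```

Checks against the text: board 131 mm wide with its top at about 0.198, crate rim at 0.118 and 236 mm wide, foot plate 120 mm long. The sharpener screws matched between views were different ones, so I used per-view planes, which put the plate centre at about (0.558, −0.283) facing yaw 87.4°. Next I turn the tool and travel to the board.

apply_moves --pt "0 0 -0.1 0.094" --pt "0 0 -0.1 0.094" --pt "0 0 -0.1 0.094" --pt "0 0 -0.1 0.094" --pt "0 0 -0.1 0.094" --claw 0.35

```text
clock: 0.52
eef_pos: [0.1693, 0.4701, 0.2629]
tool_rot: [0.409, 0.913, -0.001, 0.0]
ft_force: [-0.2, 0.1, 0.6]
grip_width: 0.0555
grasp_force: 0.0
```

apply_moves --pt "0 0 -0.1 0.094" --pt "0 0 -0.1 0.094" --pt "0 0 -0.1 0.094" --pt "0 0 -0.1 0.094" --pt "0 0 -0.1 0.094"

```text
clock: 0.93
eef_pos: [0.1693, 0.4701, 0.2729]
tool_rot: [0.619, 0.785, -0.001, 0.0]
ft_force: [0.1, -0.1, 0.3]
grip_width: 0.0555
grasp_force: 0.0
```

apply_moves --pt "0 0 -0.1 0.094" --pt "0 0 -0.1 0.094" --pt "0 0 -0.1 0.094" --pt "0 0 -0.1 0.094" --pt "0 0 -0.1 0.094"

```text
clock: 1.35
eef_pos: [0.1694, 0.4701, 0.2829]
tool_rot: [0.792, 0.611, -0.001, 0.0]
ft_force: [0.3, -0.0, 0.1]
grip_width: 0.0556
grasp_force: 0.0
```

apply_moves --pt "-0.531 0.864 0 0" --pt "-0.531 0.864 0 0" --pt "-0.531 0.864 0 0" --pt "-0.531 0.864 0 0" --pt "-0.531 0.864 0 0"

```text
clock: 1.77
eef_pos: [0.2403, 0.3965, 0.2828]
tool_rot: [0.79, 0.613, -0.001, 0.0]
ft_force: [0.3, 0.1, 0.9]
grip_width: 0.0553
grasp_force: 0.0
```

apply_moves --pt "-0.531 0.864 0 0" --pt "-0.531 0.864 0 0" --pt "-0.531 0.864 0 0" --pt "-0.531 0.864 0 0" --pt "-0.531 0.864 0 0"

```text
clock: 2.18
eef_pos: [0.3107, 0.3235, 0.2829]
tool_rot: [0.79, 0.613, -0.001, 0.0]
ft_force: [1.0, 0.7, 0.2]
grip_width: 0.0556
grasp_force: 0.0
```

apply_moves --pt "-0.531 0.864 0 0" --pt "-0.531 0.864 0 0" --pt "-0.531 0.864 0 0" --pt "-0.531 0.864 0 0" --pt "-0.531 0.864 0 0"

```text
clock: 2.6
eef_pos: [0.3812, 0.2506, 0.2829]
tool_rot: [0.79, 0.613, -0.001, -0.0]
ft_force: [0.7, 1.0, -0.3]
grip_width: 0.0553
grasp_force: 0.0
```

apply_moves --pt "-0.531 0.864 0 0" --pt "-0.531 0.864 0 0" --pt "-0.531 0.864 0 0" --pt "-0.531 0.864 0 0" --pt "-0.531 0.864 0 0"

```text
clock: 3.02
eef_pos: [0.4516, 0.1777, 0.2828]
tool_rot: [0.79, 0.613, -0.001, -0.0]
ft_force: [0.4, 0.2, -0.5]
grip_width: 0.0557
grasp_force: 0.0
```

apply_moves --pt "-0.531 0.864 0 0" --pt "-0.531 0.864 0 0" --pt "-0.531 0.864 0 0" --pt "-0.531 0.864 0 0" --pt "-0.531 0.864 0 0"

```text
clock: 3.43
eef_pos: [0.5221, 0.1048, 0.2827]
tool_rot: [0.79, 0.613, -0.001, -0.0]
ft_force: [-0.1, 0.7, 0.7]
grip_width: 0.0553
grasp_force: 0.0
```

apply_moves --pt "-0.531 0.864 0 0" --pt "-0.531 0.864 0 0" --pt "-0.531 0.864 0 0" --pt "-0.531 0.864 0 0" --pt "-0.531 0.864 0 0"

```text
clock: 3.85
eef_pos: [0.5926, 0.032, 0.2826]
tool_rot: [0.79, 0.613, -0.001, -0.0]
ft_force: [-0.0, 0.8, -0.1]
grip_width: 0.0554
grasp_force: 0.0
```

```bash
python3 - <<'E'
from h import *
c=snap('scene','s1.png'); o=bot.get_obs(); print(o['eef_pos'],o['joint_pos'])
cv2.imwrite('pics/s1b.png',cv2.resize(c['image'][90:270,150:390],(800,600),interpolation=cv2.INTER_CUBIC))
E
```

```text
[0.59484527 0.02920628 0.28200331] [ 0.05010398  0.42801034  0.34469805  1.48721371 -0.00220966  1.87549076]
```

View pics/s1b.png

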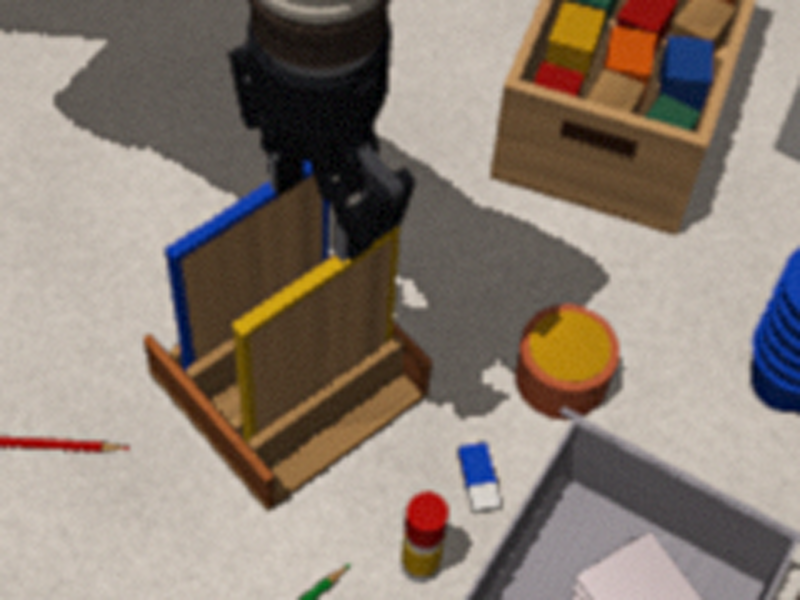

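The open gripper is over the yellow board with its fingers straddling the top edge at about (330,260), and the wash board is clear. I'll lower partway and check position.

apply_moves --pt "0 0 0.7 0" --pt "0 0 0.7 0" --pt "0 0 0.7 0" --pt "0 0 0 0" --pt "0 0 0 0"

```text
clock: 4.32
eef_pos: [0.5914, 0.0328, 0.2402]
tool_rot: [0.79, 0.613, -0.001, -0.001]
ft_force: [0.4, 0.1, 0.3]
grip_width: 0.0554
grasp_force: 0.0
```

```bash
python3 - <<'E'
from h import *
o=bot.get_obs(); print(o['eef_pos'],o['tool_rot'])
T=snap('top','t1.png');S=snap('scene','s2.png')
def crop(im,u,v,w,h,k): return cv2.resize(im[v:v+h,u:u+w],(w*k,h*k),interpolation=cv2.INTER_CUBIC)
M=np.hstack([crop(T['image'],228,150,80,100,5),crop(S['image'],200,120,80,100,5)])
cv2.imwrite('pics/m3.png',M)
E
```

```text
[0.59138619 0.03280246 0.24016686] [ 0.79020831  0.61283628 -0.00131042 -0.00090107]
```

View pics/m3.png

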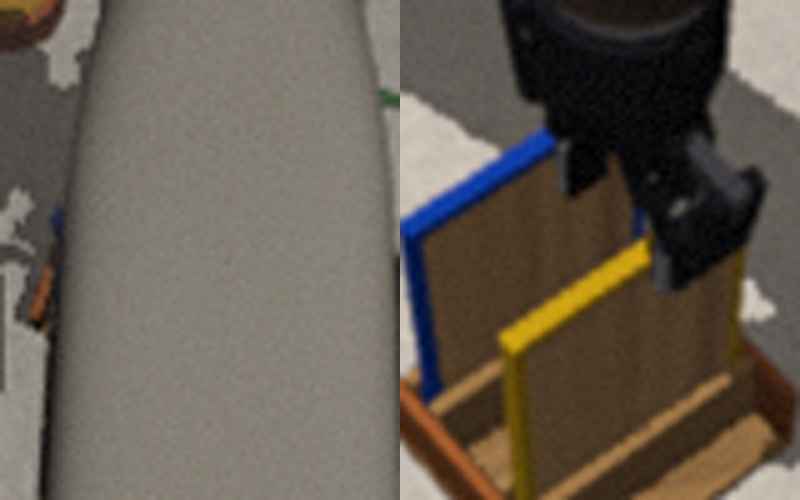

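Fingers straddle the board as intended. I'll lower 62 mm and grip.

apply_moves --pt "0 0 0.8 0" --pt "0 0 0.8 0" --pt "0 0 0.8 0" --pt "0 0 0.7 0" --pt "0 0 0 0"

```text
clock: 4.83
eef_pos: [0.591, 0.0328, 0.1774]
tool_rot: [0.79, 0.613, -0.002, -0.001]
ft_force: [-1.0, 0.4, -0.3]
grip_width: 0.0556
grasp_force: 0.0
```

apply_moves --pt "0 0 0 0" --pt "0 0 0 0" --pt "0 0 0 0" --pt "0 0 0 0" --pt "0 0 0 0" --claw 1

```text
clock: 5.25
eef_pos: [0.5931, 0.0329, 0.1809]
tool_rot: [0.79, 0.613, 0.001, 0.001]
ft_force: [-1.3, 0.5, 5.2]
grip_width: 0.0079
grasp_force: 59.5
```

apply_moves --pt "0 0 -0.1 0" --pt "0 0 -0.3 0" --pt "0 0 -0.5 0" --pt "0 0 -0.5 0" --pt "0 0 -0.5 0"

```text
clock: 5.67
eef_pos: [0.5924, 0.0328, 0.2185]
tool_rot: [0.79, 0.613, 0.0, 0.0]
ft_force: [-0.2, 0.4, -2.0]
grip_width: 0.0082
grasp_force: 58.5
```

apply_moves --pt "0 0 -0.8 0" --pt "0 0 -1 0" --pt "0 0 -1 0" --pt "0 0 -1 0" --pt "0 0 -1 0"

```text
clock: 6.08
eef_pos: [0.5922, 0.0328, 0.3155]
tool_rot: [0.79, 0.613, 0.001, 0.0]
ft_force: [0.1, 0.3, -0.7]
grip_width: 0.0083
grasp_force: 58.5
```

apply_moves --pt "0.4 0 -0.4 0" --pt "0.8 0 0 0" --pt "0.9 0 0 0" --pt "0.9 0 0 0" --pt "0.9 0 0 0"

```text
clock: 6.5
eef_pos: [0.6119, 0.1089, 0.3227]
tool_rot: [0.79, 0.613, 0.001, 0.0]
ft_force: [0.2, 0.2, -2.2]
grip_width: 0.0082
grasp_force: 58.5
```

apply_moves --pt "0.9 0 0 0" --pt "0.9 0 0 0" --pt "0.8 0 0 0" --pt "0.5 0 0 0" --pt "0.25 0 0 0"

```text
clock: 6.92
eef_pos: [0.6285, 0.1747, 0.3217]
tool_rot: [0.79, 0.613, 0.0, 0.0]
ft_force: [0.6, 1.0, -1.9]
grip_width: 0.0084
grasp_force: 58.5
```

apply_moves --pt "0 0 0 -0.098" --pt "0 0 0 -0.098" --pt "0 0 0 -0.098" --pt "0 0 0 -0.098" --pt "0 0 0 -0.098"

```text
clock: 7.33
eef_pos: [0.6284, 0.1724, 0.3219]
tool_rot: [0.607, 0.795, -0.0, 0.0]
ft_force: [-0.6, -1.0, -2.6]
grip_width: 0.008
grasp_force: 58.6
```

apply_moves --pt "0.2 -0.2 0 0" --pt "0.5 -0.235 0 0" --pt "0.8 -0.235 0 0" --pt "0.9 -0.235 0 0" --pt "0.9 -0.235 0 0"

```text
clock: 7.75
eef_pos: [0.5882, 0.2317, 0.3217]
tool_rot: [0.61, 0.792, 0.0, -0.0]
ft_force: [-0.2, 0.2, -2.8]
grip_width: 0.0084
grasp_force: 58.5
```

apply_moves --pt "0.9 -0.235 0 0" --pt "0.9 -0.235 0 0" --pt "0.9 -0.235 0 0" --pt "0.9 -0.235 0 0" --pt "0.9 -0.235 0 0"

```text
clock: 8.17
eef_pos: [0.5419, 0.313, 0.3218]
tool_rot: [0.61, 0.793, 0.0, -0.0]
ft_force: [0.8, -0.1, -2.5]
grip_width: 0.0084
grasp_force: 58.5
```

apply_moves --pt "0.9 -0.235 0 0" --pt "0.9 -0.235 0 0" --pt "0.9 -0.235 0 0" --pt "0.8 -0.235 0 0" --pt "0.6 -0.2 0 0"

```text
clock: 8.58
eef_pos: [0.4983, 0.3868, 0.3217]
tool_rot: [0.609, 0.793, 0.0, -0.0]
ft_force: [0.5, 0.6, -0.9]
grip_width: 0.0084
grasp_force: 58.5
```

apply_moves --pt "0.3 0 0.4 0" --pt "0.1 0 0.5 0" --pt "0 0 0.5 0" --pt "0 0 0 0" --pt "0 0 0 0"

```text
clock: 9.0
eef_pos: [0.4976, 0.3924, 0.2923]
tool_rot: [0.609, 0.793, -0.001, -0.0]
ft_force: [-0.8, 0.7, -0.5]
grip_width: 0.0084
grasp_force: 58.5
```

```bash
python3 - <<'E'
from h import *
o=bot.get_obs(); p=o['eef_pos'];q=o['tool_rot'];print(p,q)
from scipy.spatial.transform import Rotation as Ro
print('to go, tool axes mm',1e3*Ro.from_quat(q).inv().apply(np.array([.4952,.399,p[2]])-p))
S=snap('scene','s3.png');T=snap('top','t3.png')
def crop(im,u,v,w,h,k): return cv2.resize(im[v:v+h,u:u+w],(w*k,h*k),interpolation=cv2.INTER_CUBIC)
cv2.imwrite('pics/m4.png',np.hstack([crop(T['image'],70,110,133,170,3),crop(S['image'],230,0,133,170,3)]))
E
```

```text
[0.49761944 0.39235333 0.29234892] [ 6.09272251e-01  7.92960266e-01 -1.14634665e-03 -1.62269412e-04]
to go, tool axes mm [ 7.04558482e+00 -6.25801142e-01 -6.76720254e-03]
```

View pics/m4.png

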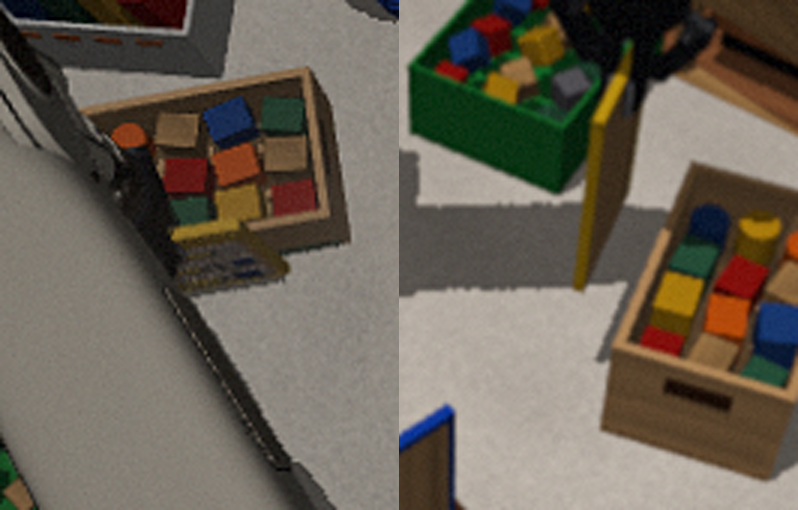

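Board held upright with its picture to the robot side, parallel to the crate front and about 45 mm before it. Lowering.

apply_moves --pt "0.2 0 0.5 0" --pt "0.15 0 0.9 0" --pt "0 0 1 0" --pt "0 0 1 0" --pt "0 0 1 0"

```text
clock: 9.52
eef_pos: [0.4963, 0.4, 0.2045]
tool_rot: [0.609, 0.793, 0.001, 0.0]
ft_force: [-0.5, 0.6, -1.8]
grip_width: 0.0084
grasp_force: 58.6
```

apply_moves --pt "0 0 0.5 0" --pt "0 0 0.4 0" --pt "0 0 0.2 0" --pt "0 0 0.1 0" --pt "0 0 0 0"

```text
clock: 9.93
eef_pos: [0.4965, 0.4, 0.1818]
tool_rot: [0.609, 0.793, 0.001, 0.0]
ft_force: [0.4, -0.0, -1.8]
grip_width: 0.0084
grasp_force: 58.5
```

apply_moves --pt "0 0 0.06 0" --pt "0 0 0.06 0" --pt "0 0 0.06 0" --pt "0 0 0.06 0" --pt "0 0 0 0"

```text
clock: 10.35
eef_pos: [0.4962, 0.3997, 0.1764]
tool_rot: [0.609, 0.793, -0.0, -0.0]
ft_force: [-0.2, -0.9, -2.0]
grip_width: 0.0085
grasp_force: 58.5
```

apply_moves --pt "0 0 0.06 0" --pt "0 0 0.06 0" --pt "0 0 0.06 0" --pt "0 0 0 0" --pt "0 0 0 0"

```text
clock: 10.77
eef_pos: [0.4961, 0.3997, 0.1727]
tool_rot: [0.609, 0.793, -0.0, -0.0]
ft_force: [0.6, 0.2, -2.0]
grip_width: 0.0084
grasp_force: 58.5
```

apply_moves --pt "0 0 0.05 0" --pt "0 0 0.05 0" --pt "0 0 0 0" --pt "0 0 0 0" --pt "0 0 0 0"

```text
clock: 11.18
eef_pos: [0.4963, 0.3998, 0.1711]
tool_rot: [0.609, 0.793, 0.0, 0.0]
ft_force: [1.5, -0.5, -1.0]
grip_width: 0.0084
grasp_force: 58.7
```

apply_moves --pt "0 0 0.05 0" --pt "0 0 0 0" --pt "0 0 0 0" --pt "0 0 0 0" --pt "0 0 0 0"

```text
clock: 11.6
eef_pos: [0.4965, 0.3998, 0.171]
tool_rot: [0.609, 0.793, 0.001, 0.0]
ft_force: [-0.2, -2.0, 6.0]
grip_width: 0.0081
grasp_force: 59.6
```

apply_moves --pt "0 0 0 0" --pt "0 0 0 0" --pt "0 0 0 0" --pt "0 0 0 0" --pt "0 0 0 0" --claw 0.6

```text
clock: 12.02
eef_pos: [0.496, 0.3998, 0.1695]
tool_rot: [0.609, 0.793, -0.0, -0.0]
ft_force: [0.4, -0.3, 0.2]
grip_width: 0.0339
grasp_force: 0.0
```

```bash
python3 - <<'E'
from h import *
S=snap('scene','s4.png');print(bot.get_obs()['eef_pos'])
cv2.imwrite('pics/m5.png',cv2.resize(S['image'][20:170,250:400],(600,600),interpolation=cv2.INTER_CUBIC))
E
```

```text
[0.49608109 0.39979976 0.1695833 ]
```

View pics/m5.png

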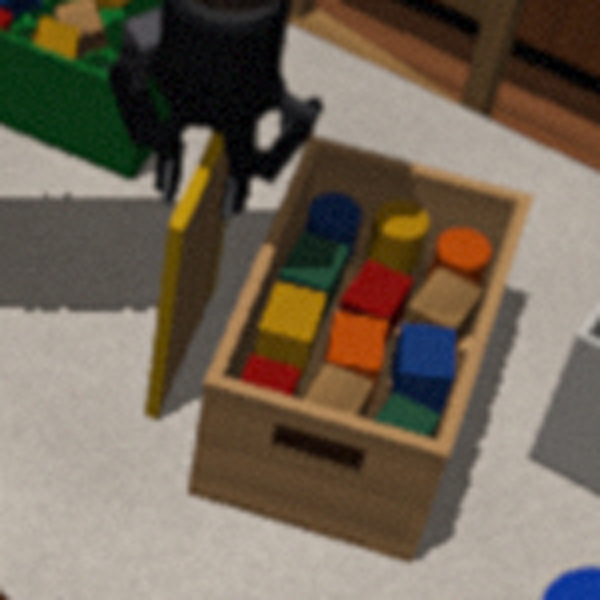

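The board stands free between the open fingers, foot about 45 mm from the crate front. I'll push the top towards the crate slowly.

apply_moves --pt "0 0.3 0 0" --pt "0 0.3 0 0" --pt "0 0.2 0 0" --pt "0 0.2 0 0" --pt "0 0.2 0 0"

```text
clock: 12.48
eef_pos: [0.52, 0.4061, 0.1698]
tool_rot: [0.609, 0.793, -0.0, 0.0]
ft_force: [-0.0, 0.7, 0.3]
grip_width: 0.034
grasp_force: 0.0
```

apply_moves --pt "0 0.25 0 0" --pt "0 0.25 0 0" --pt "0 0.25 0 0" --pt "0 0.25 0 0" --pt "0 0.25 0 0"

```text
clock: 12.9
eef_pos: [0.544, 0.4125, 0.1699]
tool_rot: [0.609, 0.793, -0.0, -0.0]
ft_force: [-0.2, -0.5, -0.5]
grip_width: 0.0344
grasp_force: 0.0
```

apply_moves --pt "0 0.25 0 0" --pt "0 0.2 0 0" --pt "0 0.2 0 0" --pt "0 0 0 0" --pt "0 0 0 0"

```text
clock: 13.32
eef_pos: [0.5562, 0.4158, 0.1697]
tool_rot: [0.609, 0.793, -0.0, -0.0]
ft_force: [0.0, 0.6, 0.8]
grip_width: 0.0339
grasp_force: 0.0
```

```bash
python3 - <<'E'
from h import *
S=snap('scene','s5.png');print(bot.get_obs()['eef_pos'])
cv2.imwrite('pics/m6.png',cv2.resize(S['image'][20:170,250:400],(600,600),interpolation=cv2.INTER_CUBIC))
E
```

```text
[0.55606179 0.41577124 0.16980189]
```

View pics/m6.png

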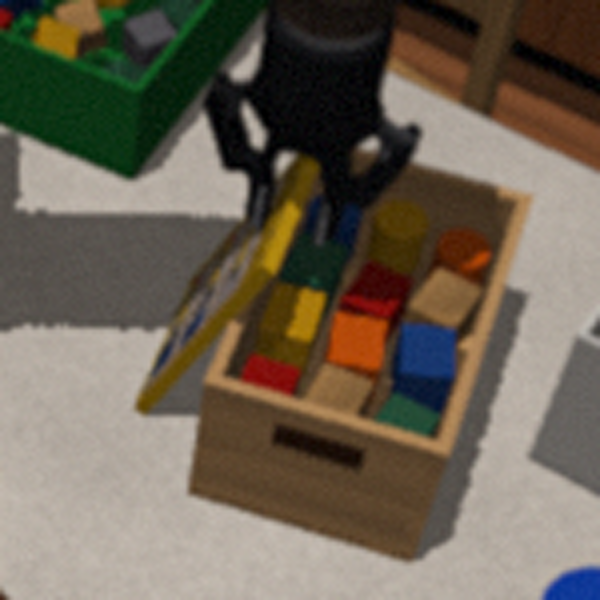

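The board leans on the rim, top edge between the fingers. I'll open a bit more and withdraw straight up.

apply_moves --pt "0 0 0 0" --pt "0 0 0 0" --pt "0 0 -0.1 0" --pt "0 0 -0.2 0" --pt "0 0 -0.3 0" --claw 0.5

```text
clock: 13.78
eef_pos: [0.5557, 0.4156, 0.1818]
tool_rot: [0.609, 0.793, -0.001, -0.0]
ft_force: [0.5, -0.1, -0.3]
grip_width: 0.0427
grasp_force: 0.0
```

apply_moves --pt "0 0 -0.5 0" --pt "0 0 -1 0" --pt "0 0 -1 0" --pt "0 0 -1 0" --pt "0 0 -1 0"

```text
clock: 14.2
eef_pos: [0.5561, 0.4158, 0.2743]
tool_rot: [0.609, 0.793, 0.001, 0.0]
ft_force: [0.4, 0.7, 0.1]
grip_width: 0.0429
grasp_force: 0.0
```

```bash
python3 - <<'E'
from h import *
S=snap('scene','s6.png');T=snap('top','t6.png');print(bot.get_obs()['eef_pos'])
def crop(im,u,v,w,h,k): return cv2.resize(im[v:v+h,u:u+w],(w*k,h*k),interpolation=cv2.INTER_CUBIC)
cv2.imwrite('pics/m7.png',np.hstack([crop(T['image'],80,120,100,150,4),crop(S['image'],260,20,100,150,4)]))
E
```

```text
[0.55751125 0.4168677  0.27801621]
```

View pics/m7.png

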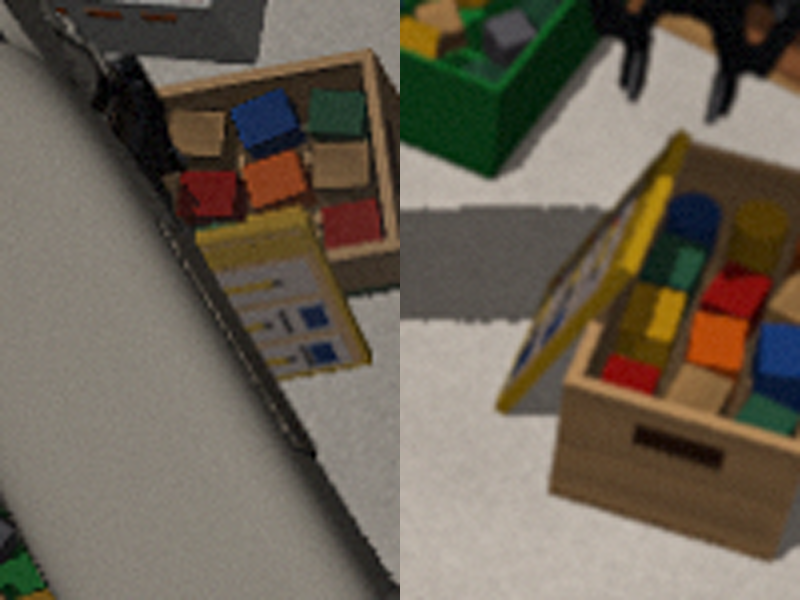

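Leaning well: pictures outwards, foot square before the front, roughly centred. That was the tenth and last picture, so the rest is numeric. Travelling to the sharpener.

apply_moves --pt "0 0 -0.1 0.0585" --pt "0 0 0 0.0585" --pt "0 0 0 0.0585" --pt "0 0 0 0.0585" --pt "0 0 0 0.0585" --claw 0

```text
clock: 14.72
eef_pos: [0.5559, 0.4157, 0.2735]
tool_rot: [0.724, 0.69, -0.0, -0.0]
ft_force: [-0.6, -0.6, 0.2]
grip_width: 0.0851
grasp_force: 0.0
```

apply_moves --pt "-0.3 0.045 0 0" --pt "-0.7 0.045 0 0" --pt "-1 0.045 0 0" --pt "-1 0.045 0 0" --pt "-1 0.045 0 0"

```text
clock: 15.13
eef_pos: [0.5567, 0.3345, 0.2735]
tool_rot: [0.722, 0.692, -0.0, 0.0]
ft_force: [0.8, -0.8, 0.0]
grip_width: 0.0857
grasp_force: 0.0
```

apply_moves --pt "-1 0.045 0 0" --pt "-1 0.045 0 0" --pt "-1 0.045 0 0" --pt "-1 0.045 0 0" --pt "-1 0.045 0 0"

```text
clock: 15.55
eef_pos: [0.5567, 0.234, 0.2738]
tool_rot: [0.722, 0.692, -0.0, 0.0]
ft_force: [-0.1, -0.8, 0.5]
grip_width: 0.0856
grasp_force: 0.0
```

apply_moves --pt "-1 0.045 0 0" --pt "-1 0.045 0 0" --pt "-1 0.045 0 0" --pt "-1 0.045 0 0" --pt "-1 0.045 0 0"

```text
clock: 15.97
eef_pos: [0.5566, 0.134, 0.2738]
tool_rot: [0.722, 0.692, -0.0, 0.0]
ft_force: [0.4, -0.4, -0.6]
grip_width: 0.0854
grasp_force: 0.0
```

apply_moves --pt "-1 0.045 0 0" --pt "-1 0.045 0 0" --pt "-1 0.045 0 0" --pt "-1 0.045 0 0" --pt "-1 0.045 0 0"

```text
clock: 16.38
eef_pos: [0.5565, 0.034, 0.2738]
tool_rot: [0.722, 0.692, -0.0, 0.0]
ft_force: [-0.3, 0.2, -1.1]
grip_width: 0.0856
grasp_force: 0.0
```

apply_moves --pt "-1 0.045 0 0" --pt "-1 0.045 0 0" --pt "-1 0.045 0 0" --pt "-1 0.045 0 0" --pt "-1 0.045 0 0"

```text
clock: 16.8
eef_pos: [0.5565, -0.0661, 0.2739]
tool_rot: [0.722, 0.692, -0.0, 0.0]
ft_force: [0.9, -0.2, -1.1]
grip_width: 0.0853
grasp_force: 0.0
```

apply_moves --pt "-1 0.045 0 0" --pt "-1 0.045 0 0" --pt "-1 0.045 0 0" --pt "-1 0.045 0 0" --pt "-1 0.045 0 0"

```text
clock: 17.22
eef_pos: [0.5565, -0.1661, 0.2738]
tool_rot: [0.722, 0.692, -0.0, -0.0]
ft_force: [0.0, 0.4, 1.1]
grip_width: 0.0851
grasp_force: 0.0
```

apply_moves --pt "-1 0.045 0 0" --pt "-1 0.045 0 0" --pt "-0.8 0.045 0 0" --pt "-0.4 0.045 0 0" --pt "0 0 0 0"

```text
clock: 17.63
eef_pos: [0.5575, -0.2306, 0.2736]
tool_rot: [0.723, 0.69, -0.0, -0.0]
ft_force: [-0.6, 0.3, 1.1]
grip_width: 0.085
grasp_force: 0.0
```

```bash
python3 - <<'E'
from h import *
from scipy.spatial.transform import Rotation as Ro
o=bot.get_obs(); p=o['eef_pos'];q=o['tool_rot'];R=Ro.from_quat(q).as_matrix();print(p,'y yaw',np.degrees(np.arctan2(R[1,1],R[0,1])))
print('to go mm',1e3*R.T@(np.array([.5578,-.281,.103])-p))
T=snap('top','t7.png');S=snap('scene','s7.png')
# board check: yellow mask near crate
for n,c,(u0,v0,u1,v1) in(('top',T,(90,150,200,240)),('scene',S,(260,20,360,140))):
    h=cv2.cvtColor(c['image'],cv2.COLOR_BGR2HSV)[v0:v1,u0:u1]
    m=cv2.inRange(h,(20,110,60),(32,255,255)); n_,l,st,_=cv2.connectedComponentsWithStats(m)
    for i in range(1,n_):
        if st[i,4]>25:
            ys,xs=np.where(l==i); b=cv2.boxPoints(cv2.minAreaRect(np.c_[xs+u0,ys+v0].astype(np.float32)));print(n,st[i,4],b.round(1).tolist(),'lowest',xs[ys.argmax()]+u0,ys.max()+v0)
# predicted projection of ideal leaning board: foot 45mm / 55mm
cx=np.array([.966,.259,0]);cy=np.array([-.259,.966,0]);m=np.array([.543,.4118,0])
for d in(.045,.055):
    th=np.arctan(d/.12);ax=np.sin(th)*cx+np.array([0,0,np.cos(th)]);f=m-cx*d
    n=np.cos(th)*cx-np.array([0,0,np.sin(th)])
    P=[f+s*.065*cy-k*.009*n+z*ax for z,k in((0,1),(.19,0)) for s in(1,-1)]
    print(d,'top',proj(T,P).round(1).tolist(),'scene',proj(S,P).round(1).tolist())
E
```

```text
[ 0.55749301 -0.23064642  0.27355098] y yaw -2.6661507345914197
to go mm [-50.2629008    2.69465545 170.55671933]
top 89 [[107.0, 165.0], [118.0, 165.0], [118.0, 175.0], [107.0, 175.0]] lowest 111 175
top 537 [[111.5, 181.0], [161.3000030517578, 168.0], [172.1999969482422, 209.89999389648438], [122.4000015258789, 222.89999389648438]] lowest 133 217
scene 78 [[257.5, 30.200000762939453], [260.79998779296875, 22.100000381469727], [271.1000061035156, 26.200000762939453], [267.8999938964844, 34.29999923706055]] lowest 267 34
scene 444 [[282.8999938964844, 121.30000305175781], [328.29998779296875, 51.29999923706055], [338.29998779296875, 57.79999923706055], [292.8999938964844, 127.80000305175781]] lowest 284 122
scene 194 [[340.20001220703125, 83.4000015258789], [345.3999938964844, 67.80000305175781], [358.0, 72.0], [352.79998779296875, 87.5999984741211]] lowest 351 87
scene 247 [[313.1000061035156, 106.5999984741211], [319.6000061035156, 88.5999984741211], [332.5, 93.30000305175781], [325.8999938964844, 111.19999694824219]] lowest 326 111
0.045 top [[132.4, 215.5], [172.1, 208.5], [110.9, 179.9], [155.7, 172.0]] scene [[299.2, 90.5], [284.9, 122.4], [332.9, 52.7], [318.4, 87.0]]
0.055 top [[132.7, 218.4], [172.4, 211.4], [111.5, 179.6], [156.1, 171.6]] scene [[296.1, 89.4], [281.7, 121.3], [333.5, 54.4], [319.1, 88.7]]
```

The board matches the projected ideal lean: foot about 47 mm out, centred. I'll check the pencil cup position for clearance while moving over the plate.

apply_moves --pt "-0.6 0.135 0 0" --pt "-0.6 0 0 0" --pt "-0.6 0 0 0" --pt "-0.5 0 0 0" --pt "-0.2 0 0 0"

```text
clock: 18.15
eef_pos: [0.5581, -0.2809, 0.2737]
tool_rot: [0.723, 0.691, -0.0, 0.0]
ft_force: [0.1, 0.3, -0.1]
grip_width: 0.0853
grasp_force: 0.0
```

apply_moves --pt "0 0 1 0" --pt "0 0 1 0" --pt "0 0 0.5 0" --pt "0 0 0 0" --pt "0 0 0 0"

```text
clock: 18.57
eef_pos: [0.558, -0.279, 0.2235]
tool_rot: [0.723, 0.691, -0.0, -0.001]
ft_force: [0.6, -0.2, -0.2]
grip_width: 0.0854
grasp_force: 0.0
```

```bash
python3 - <<'E'
from h import *
from scipy.spatial.transform import Rotation as Ro
np.set_printoptions(precision=4,suppress=True)
o=bot.get_obs(); p=o['eef_pos'];R=Ro.from_quat(o['tool_rot']).as_matrix();print(p)
print('to go mm',1e3*R.T@(np.array([.5578,-.281,.103])-p))
T=cv2.imread('pics/top0.png');S=cv2.imread('pics/scene0.png')
def mask(im,lo,hi,box):
    u0,v0,u1,v1=box;h=cv2.cvtColor(im,cv2.COLOR_BGR2HSV)[v0:v1,u0:u1];m=cv2.inRange(h,lo,hi)
    n,l,st,ce=cv2.connectedComponentsWithStats(m);i=1+st[1:,4].argmax();x,y,w,hh,a=st[i];return x+u0,y+v0,w,hh,a,(ce[i]+[u0,v0]).round(1)
t=load('top');s=load('scene')
b=mask(S,(15,90,40),(35,255,255),(170,310,230,375));print('cup scene',b)
x,y,w,h,_,_=b; print(' base centre approx (bottom of bbox is near base rim):',plane(s,x+w/2,y+h-1,0),' top rim mid z.095:',plane(s,x+w/2,y+w*.42,.095))
b=mask(T,(15,60,30),(35,255,255),(350,135,395,180));print('cup top',b);x,y,w,h,_,_=b;print(plane(t,x+w/2,y+h/2,.07))
# housing blue from both views: end nearest plate, at z=.118
for n,im,c,box in(('top',T,t,(350,185,430,235)),('scene',S,s,(95,275,170,360))):
    h=cv2.cvtColor(im,cv2.COLOR_BGR2HSV);u0,v0,u1,v1=box
    m=cv2.inRange(h[v0:v1,u0:u1],(100,120,40),(125,255,255));q=cv2.findNonZero(m).reshape(-1,2)+[u0,v0]
    P=np.array([plane(c,*a,.112) for a in q]); print(n,'blue at z .112: x',np.percentile(P[:,0],[1,99]),'y',np.percentile(P[:,1],[1,99]))
E
```

```text
[ 0.558  -0.279   0.2235]
to go mm [ -2.1261   0.1078 120.5431]
cup scene (np.int32(180), np.int32(322), np.int32(39), np.int32(46), np.int32(917), array([201.9, 347.3]))
 base centre approx (bottom of bbox is near base rim): [ 0.7318 -0.3158  0.    ]  top rim mid z.095: [ 0.7144 -0.282   0.095 ]
cup top (np.int32(363), np.int32(144), np.int32(25), np.int32(29), np.int32(191), array([372. , 159.6]))
[ 0.7087 -0.2936  0.07  ]
top blue at z .112: x [0.5273 0.5746] y [-0.386  -0.2904]
scene blue at z .112: x [0.5377 0.5997] y [-0.3877 -0.2906]
```

The cup is about 95 mm clear in x. Housing front sits at y≈−0.289, so plate centre is about −0.283 as assumed. Lowering and gripping.

apply_moves --pt "-0.1 0 1 0" --pt "0 0 1 0" --pt "0 0 1 0" --pt "0 0 1 0" --pt "0 0 0.5 0"

```text
clock: 18.98
eef_pos: [0.558, -0.2808, 0.1329]
tool_rot: [0.723, 0.691, -0.0, -0.0]
ft_force: [-0.3, -0.4, 0.3]
grip_width: 0.0858
grasp_force: 0.0
```

apply_moves --pt "0 0 0.5 0" --pt "0 0 0.5 0" --pt "0 0 0.5 0" --pt "0 0 0 0" --pt "0 0 0 0"

```text
clock: 19.4
eef_pos: [0.5581, -0.2809, 0.1037]
tool_rot: [0.723, 0.691, -0.0, -0.0]
ft_force: [-0.3, 0.3, -0.1]
grip_width: 0.0854
grasp_force: 0.0
```

apply_moves --pt "0 0 0 0" --pt "0 0 0 0" --pt "0 0 0 0" --pt "0 0 0 0" --pt "0 0 0 0" --claw 1

```text
clock: 19.82
eef_pos: [0.5567, -0.2813, 0.1053]
tool_rot: [0.723, 0.691, -0.001, -0.0]
ft_force: [-5.9, -0.6, 5.4]
grip_width: 0.0584
grasp_force: 67.4
```

apply_moves --pt "0 0 0 0" --pt "0 0 0 0" --pt "0 0 0 0" --pt "0 0 0 0" --pt "0 0 0 0"

```text
clock: 20.23
eef_pos: [0.5566, -0.2813, 0.1054]
tool_rot: [0.723, 0.691, -0.001, -0.0]
ft_force: [-5.1, 0.7, 7.1]
grip_width: 0.059
grasp_force: 67.4
```

Gripped (width 59 mm ≈ 60 mm plate). Relieve side load and pull out.

apply_moves --pt "0 -0.07 -0.08 0" --pt "0.1 0 0 0" --pt "0.2 0 0 0" --pt "0.2 0 0 0" --pt "0.2 0 0 0"

```text
clock: 20.65
eef_pos: [0.5571, -0.2674, 0.1054]
tool_rot: [0.723, 0.691, -0.001, 0.0]
ft_force: [-1.0, -5.8, -2.5]
grip_width: 0.0592
grasp_force: 68.2
```

apply_moves --pt "0.2 0 0 0" --pt "0.2 0 0 0" --pt "0.2 0 0 0" --pt "0.2 0 0 0" --pt "0 0 0 0"

```text
clock: 21.07
eef_pos: [0.5579, -0.2511, 0.1055]
tool_rot: [0.723, 0.691, -0.001, 0.0]
ft_force: [-0.8, -7.0, -3.2]
grip_width: 0.0589
grasp_force: 68.2
```

apply_moves --pt "0.1 0 0 0" --pt "0.1 0 0 0" --pt "0 0 0 0" --pt "0 0 0 0" --pt "0 0 0 0"

```text
clock: 21.48
eef_pos: [0.558, -0.2478, 0.1054]
tool_rot: [0.723, 0.691, -0.001, 0.001]
ft_force: [-1.3, -6.4, -4.1]
grip_width: 0.0588
grasp_force: 68.1
```

```bash
python3 - <<'E'
from h import *
np.set_printoptions(precision=4,suppress=True)
o=bot.get_obs();p=o['eef_pos'];d=np.array([.0454,.999]);print(p,o['ft_force'],'pulled',(p[:2]-[.5566,-.2813])@d)
for n in('top','scene'):
    c=snap(n,n+'8.png');z=.085
    h=cv2.cvtColor(c['image'],cv2.COLOR_BGR2HSV)
    g=proj(c,[.557,-.27,.085])[0].astype(int);u0,v0=g-30;w=h[v0:v0+60,u0:u0+60]
    m=cv2.inRange(w,(0,110,40),(9,255,255))|cv2.inRange(w,(171,110,40),(180,255,255))
    k,l,st,ce=cv2.connectedComponentsWithStats(m)
    for i in range(1,k):print(n,'red',st[i],ce[i]+[u0,v0],plane(c,*(ce[i]+[u0,v0]),z))
    b=cv2.inRange(h[v0:v0+60,u0:u0+60],(100,120,40),(125,255,255));q=cv2.findNonZero(b)
    if q is not None:
        P=np.array([plane(c,*(a+[u0,v0]),.112) for a in q.reshape(-1,2)]);print('blue front y',np.percentile(P[:,1],99))
E
```

```text
[ 0.558  -0.2478  0.1054] [-1.3229 -6.3707 -4.1098] pulled 0.033531684586635115
scene red [16 27  4  3  9] [133.3333 287.1111] [ 0.5319 -0.2823  0.085 ]
scene red [29 39  4  4 11] [146.8182 299.4545] [ 0.5731 -0.2849  0.085 ]
blue front y -0.2902293262340502
```

Both rods' red bands are partly out at 33.5 mm. I'll pull about 3.8 mm further and check.

apply_moves --pt "0.1 0 0 0" --pt "0.09 0 0 0" --pt "0 0 0 0" --pt "0 0 0 0" --pt "0 0 0 0"

```text
clock: 22.0
eef_pos: [0.5582, -0.2442, 0.1054]
tool_rot: [0.723, 0.691, -0.001, 0.001]
ft_force: [0.1, -7.3, -3.7]
grip_width: 0.0589
grasp_force: 68.1
```

```bash
python3 - <<'E'
from h import *
np.set_printoptions(precision=4,suppress=True)
o=bot.get_obs();p=o['eef_pos'];d=np.array([.0454,.999]);print(p,o['ft_force'],'pulled',(p[:2]-[.5566,-.2813])@d)
a=cv2.imread('pics/scene8.png');c=snap('scene','scene9.png')
for im in(a,c['image']):
    # profile of redness / blueness along the two rods' projected axis
    for x0,y0 in((.5319,-.2823),(.5731,-.2849)):
        pr=[]
        for s in np.arange(-.012,.022,.002):
            u,v=proj(c,[x0+.0454*s,y0+s,.085])[0]; q=cv2.getRectSubPix(im,(1,1),(float(u),float(v)))[0,0].astype(int); pr.append((int(q[2]-q[1]),int(q[0]-q[2])))
        print(pr)
E
```

```text
[ 0.5582 -0.2442  0.1054] [ 0.0573 -7.2922 -3.74  ] pulled 0.037156881927024335
[(-26, 78), (-27, 78), (-31, 79), (-19, 66), (30, 5), (97, -84), (121, -121), (83, -85), (29, -25), (6, 1), (4, 2), (5, -2), (6, -2), (5, 1), (6, -1), (5, -1), (6, -1)]
[(-21, 61), (-22, 63), (-24, 66), (-20, 59), (22, 8), (95, -83), (124, -125), (99, -100), (45, -43), (12, -6), (5, 0), (5, 1), (7, -1), (5, -1), (6, -2), (5, 0), (4, 0)]
[(-28, 78), (-26, 77), (-30, 80), (-25, 70), (-6, 37), (32, -22), (87, -86), (123, -126), (113, -114), (66, -64), (15, -10), (4, 0), (4, 1), (6, 0), (6, -1), (4, 1), (7, -1)]
[(-24, 64), (-23, 63), (-25, 66), (-21, 60), (-10, 36), (15, -6), (67, -65), (108, -110), (122, -128), (79, -79), (31, -28), (5, -2), (4, -1), (6, -2), (5, -1), (7, 0), (6, -1)]
```

Pulled 37.2 mm. The red bands now show their full 7 mm length with a slight gap to the housing, and the force of 7.3 N agrees with the mark. Handing in.

```bash
python3 -c "
from workcell import bot
print(bot.job_done())"
```

```text
the job is handed in; nothing more can be done
None
```

The job is handed in: the yellow-framed board leans picture side outwards against the middle of the crate front, and the gripper is holding the sharpener plate out at about 37 mm, with both red bands just clear of the housing.

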